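# Push the red-lidded loaf tin home against the stop rail

### The arm

A 7-joint arm with a two-finger parallel gripper is mounted at the origin on the work surface. World frame = base frame: x ahead of the robot, y to its left, z up, the work surface at z = 0. Lengths are in mm, angles in rad, forces in N, time in s.
With the tool pointing down it reaches from about 425 to 1025 mm from the base axis. Payload 9.4 kg.
Tool frame: the origin (TCP) lies at the very end of the fingers, on their centre line; the grasp point (between the pads) lies 19 mm behind it (manip.grasp_offset is the distance from the TCP to the grasp point, in mm); x points along the fingers, y is the direction in which the jaws open and shut, and the axes are right-handed (so a half turn about x gives the same grasp; the last joint's range is limited). The gripper opens to 85 mm and grips with 20 to 120 N. Pads are 22 mm wide; open, the fingers measure 114 mm over their backs; the gripper's body (76 mm by 85 mm) begins 54 mm behind the grasp point. The pads swing forward as they close: fully open they stand 13 mm farther back than shut.
Start: joints at [1.182, 0.599, -0.003, 1.599, 0.002, 0.943, -0.08], TCP at [222.4, -690.045, 231.275] pointing down, gripper open.
Joint ranges: [-2.57, 2.57], [-0.35, 1.97], [-1.29, 1.29], [0.11, 2.56], [-1.05, 4.19], [0.11, 1.86], [-2.63, 2.63]. Speed limits (rad/s): [2.22, 2.22, 3.01, 3.01, 3.14, 3.14, 3.14].

### API

Orientations are given as a unit quaternion [x, y, z, w].
In Python, from workcell import sensors, viewer, manip gives the robot as it stands.
- The arm moves only by the tool servo_tool, never from a script. Its argument "motion" is one flat list of numbers, 6 for each row, row after row: the shift along the tool's x, y, z in mm, then the turn, a rotation vector about the tool's x, y, z in degrees. In form: [dx, dy, dz, wx, wy, wz, dx, dy, dz, wx, wy, wz, ...]. A call has 1 to 5 rows; each row is the pose to reach, as a shift and turn from the pose commanded when the call began, along the tool's axes at that moment; what a row does not reach only later rows make up. A row lasts 1/12 s, in which the tool goes at most 41.7 mm and 7.16 degrees, less where a joint would pass 70% of its speed; a pose out of reach is approached as far as the arm can. A call with a gripper value outside its range is refused whole. "fingers" is the closure, from 0 (fully open) to 1 (shut), set as the call begins (left out, the last holds). The fingers move at their own pace and stop on an object; the grip force is fixed at half the most. Time passes only in rows, so rows that repeat a pose let the fingers close. It gives the time, the measured TCP pose, the force and the opening at its end, in the units of the state.
- sensors.observe(): the state, without advancing time (a new reading comes with each control period).
- viewer.grab_frame(name): name is "scene" or "top" or "wrist"; returns the picture (384x512x3 uint8, red, green, blue); there is no depth.
- viewer.get_calibration(name): a dict with "fx", "fy", "cx", "cy" (pixels), "R" (3x3) and "t" (3): a world point X has camera coordinates R X + t. Camera axes: x right, y down, z forward; pixel columns grow to the right and rows downward; lengths in mm; the calibration is good to about 2 mm. The wrist camera is an equidistant fisheye: a pixel r from the principal point sees the ray r / f radians off the axis. A picture is of the moment at which its call begins: read the wrist's pose just before it. get_calibration takes no time and is no camera call; for the wrist camera it gives the pose at the moment of the call.
- manip.finish_job(): hands the job in, once; it reports no verdict.
Trained networks look in the newest picture that a camera, given by its name, has taken for a name from the list of things; names that differ only in an ending like _2 or _b are one class to them, and where a whole thing is asked for, a point or a joint stands for the part that bears it (a point fixed in the world has none). Each returns a list of dicts, best first, with "score" (0 to 1); they miss things now and then, are a little off and sometimes report something else, mostly with a low value. They report only what shows in the picture. A call takes as long as a camera call. They do not tell look-alikes from the thing itself.
- viewer.look_for(camera, query): "bbox" ([centre column, centre row, width, height] in pixels, round what is visible of it).
- viewer.masks_of(camera, query): "mask" (384x512 bool, what is visible of it) and "bbox" ([centre column, centre row, width, height] in pixels, round what is visible of it).
- viewer.landmark_of(camera, query): "xy" ([column, row] in pixels: a listed point, or the origin of a listed thing).
The state is a dict: "time_s": time; "joints": joint angles; "joint_velocities": joint speeds; "tau": joint torques, N m; "ee_pos": TCP position; "tool_rot": TCP orientation; "wrist_force": force on the tool from outside, world axes, zero at the start; "ft_torque": the same for the moment, N m; "gripper_width": finger opening in mm.
Only numpy, scipy, OpenCV 4.12 (cv2) and the standard library are available. Lean on these libraries where they do the work, as an engineer would, in place of code of your own. Each camera call takes 0.05 s, during which the arm holds its last target. There are 200 camera calls.

### The job

Push the loaf tin with the red lid across the bench until its long side stands flush against the steel stop rail, centred on the rail's red mark, beside the blue-lidded tin. Only push against the tin's sides with the fingers, never taking it between them: it must stay down on the bench, its lid knob must not be touched, and the blue-lidded tin and everything else must stay where they are. Finish with the hand clear of everything.

Things in the scene. Friction and masses are not known exactly. Their poses are not given: they have to be found in the camera images.
- red_tin_center (a point): centre (half-way up, 26 mm above its underside) of the tin to be pushed: a closed rectangular loaf tin, dark steel with a flat red lid, one rigid piece 78 mm (its x) by 130 mm (its y) by 52 mm high, about 0.6 kg, standing loose and askew on the bench in front of the rail. Its y axis runs along its long side, z up.
- red_tin: the same red-lidded tin, origin at the centre of its underside, same axes
- red_tin_knob: small black knob in the middle of the red lid, 18 mm across and 14 mm high, its top 66 mm above the bench; fixed to the lid. Origin at its foot. Must not be touched
- rail: straight steel stop rail fixed to the bench, 420 mm long (its y), 24 mm deep (its x), 28 mm high. Origin on the bench under its centre, x pointing away from the robot's side. Its stop face, towards the robot, lies at x = -12 mm, so a tin standing flush has its centre at x = -51 mm in this frame
- red_mark: red stripe 16 mm wide (its y) over the rail's front and top and on the bench behind it, flat paint; origin on the bench at the rail's centre line (rail x = 0), in the middle of the stripe's width; axes parallel to the rail's. It lies 90 mm to one side of the rail's middle, the blue one 90 mm to the other
- blue_mark: blue stripe like the red one, the place of the blue-lidded tin
- blue_tin_center (a point): centre (26 mm above the bench) of the blue-lidded loaf tin, same make and size as the red, already standing flush against the rail on the blue mark, loose. Must stay put
- bowl: dark red bowl, 110 mm across, 60 mm high, loose bystander off to the side; origin under its centre
- jar: white jar with wooden lid, 64 mm across, 100 mm high, loose bystander; origin under its centre
- beaker: white plastic mug, 72 mm across and a handle, 85 mm high, loose bystander; origin under its centre
- cutter: round steel pastry cutter, 70 mm across, 35 mm high, loose bystander; origin under its centre
- brush: pastry brush with wooden handle lying on the bench, loose bystander
- shaker: amber glass shaker with steel cap, 44 mm across, 85 mm high, loose bystander behind the rail; origin under its centre
There are look-alikes about, which are no part of the job. Leave any green, purple or yellow look-alike of the red_tin alone.

How it is judged:
By the outcome, as a careful person would: the job done as asked, in the order asked, and still so for the second after the job is handed in, with the robot touching nothing.
It also fails if it takes over 48 s, if anything falls off the work surface, if the arm or the gripper's body presses on something with over 40 N, if the wrist force passes 120 N, or if a joint passes its speed limit or range.

## Working session

There is one attempt and no reset: what is moved stays moved. The work goes in short steps, Python scripts to look and compute and a tool call to move; the robot and the scene stay as the last step left them, time stands still between calls to the robot, and variables do not carry over. Pictures are saved under pics/ and viewed, about 8 in all and at most 12, crops included, and the job is handed in when it is done.

Besides the shell and the picture viewer there is one more tool, called after "Call:" as a command line: name --argument value ..., lists and objects as JSON in quotes. servo_tool: Moves the arm, as the interface text tells. Its arguments: {"type":"object","properties":{"motion":{"type":"array"},"fingers":{"type":"number"}},"required":["motion"]}

```bash
mkdir -p pics; cat > h.py <<'E'
import numpy as np, cv2
from workcell import sensors, viewer, manip
def save(n,im): cv2.imwrite('pics/'+n,cv2.cvtColor(im,cv2.COLOR_RGB2BGR))
def pix2w(cal,uv,z):
    R=np.array(cal['R']);t=np.array(cal['t']);o=-R.T@t
    d=R.T@np.array([(uv[0]-cal['cx'])/cal['fx'],(uv[1]-cal['cy'])/cal['fy'],1.])
    return o+d*(z-o[2])/d[2]
def w2pix(cal,X):
    p=np.array(cal['R'])@np.array(X)+np.array(cal['t'])
    return np.array([cal['fx']*p[0]/p[2]+cal['cx'],cal['fy']*p[1]/p[2]+cal['cy']])
E
python3 - <<'E'
from h import *
s=sensors.observe();print({k:np.round(v,3).tolist() for k,v in s.items()})
a=viewer.grab_frame('top');b=viewer.grab_frame('scene')
save('top.png',cv2.resize(a,(800,600)));save('scene.png',cv2.resize(b,(800,600)))
for c in('top','scene'):
    cal=viewer.get_calibration(c);R=np.array(cal['R']);print(c,cal['fx'],(-R.T@np.array(cal['t'])).round(),R.round(2).tolist())
cal=viewer.get_calibration('top')
for q,z in(('red_tin_center',26),('red_tin_knob',52),('red_mark',0),('blue_mark',0),('rail',0),('blue_tin_center',26),('bowl',0),('jar',0),('beaker',0),('cutter',0),('brush',0),('shaker',0)):
    print(q,[(round(d['score'],2),np.round(d['xy']).tolist(),pix2w(cal,d['xy'],z).round().tolist()[:2]) for d in viewer.landmark_of('top',q)])
E
```

```text
{'time_s': 0.0, 'joints': [1.182, 0.6, -0.003, 1.6, 0.002, 0.943, -0.08], 'joint_velocities': [0.001, 0.001, 0.001, 0.001, -0.0, -0.0, -0.001], 'tau': [0.0, -77.646, 1.565, -25.8, 0.012, 0.009, -0.0], 'ee_pos': [222.222, -689.636, 230.414], 'tool_rot': [-0.698, -0.11, 0.699, -0.109], 'wrist_force': [-0.162, -0.122, 0.075], 'ft_torque': [-0.007, 0.047, 0.003], 'gripper_width': 85.388}
top 444.4697532772047 [ 374.   -3. 1481.] [[0.01, -1.0, -0.01], [-0.99, -0.01, -0.12], [0.12, 0.01, -0.99]]
scene 365.42260341964857 [1074. -267.  855.] [[0.45, 0.89, 0.01], [0.72, -0.35, -0.61], [-0.54, 0.28, -0.8]]
red_tin_center [(0.91, [303.0, 256.0], [348.0, -163.0]), (0.85, [178.0, 190.0], [556.0, 249.0]), (0.73, [194.0, 260.0], [330.0, 190.0]), (0.56, [269.0, 203.0], [519.0, -53.0])]
red_tin_knob [(0.56, [182.0, 188.0], [562.0, 232.0]), (0.56, [196.0, 259.0], [333.0, 180.0]), (0.47, [303.0, 255.0], [350.0, -162.0]), (0.45, [272.0, 202.0], [519.0, -60.0])]
red_mark [(0.67, [234.0, 150.0], [699.0, 68.0]), (0.25, [269.0, 203.0], [521.0, -53.0])]
blue_mark [(0.42, [288.0, 144.0], [722.0, -116.0])]
rail [(0.67, [263.0, 146.0], [716.0, -30.0])]
blue_tin_center [(0.79, [290.0, 161.0], [660.0, -120.0])]
bowl [(0.79, [375.0, 212.0], [495.0, -406.0])]
jar [(0.67, [354.0, 153.0], [694.0, -340.0])]
beaker [(0.88, [135.0, 153.0], [687.0, 403.0])]
cutter [(0.49, [131.0, 202.0], [519.0, 409.0])]
brush [(0.97, [128.0, 258.0], [334.0, 410.0])]
shaker [(0.6, [266.0, 120.0], [806.0, -40.0]), (0.56, [237.0, 153.0], [691.0, 58.0])]
```

View pics/top.png

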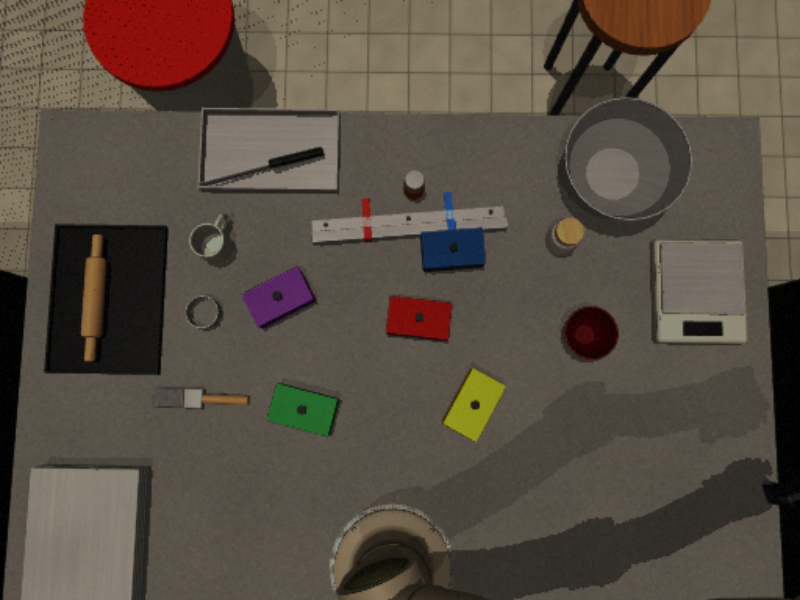

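View pics/scene.png

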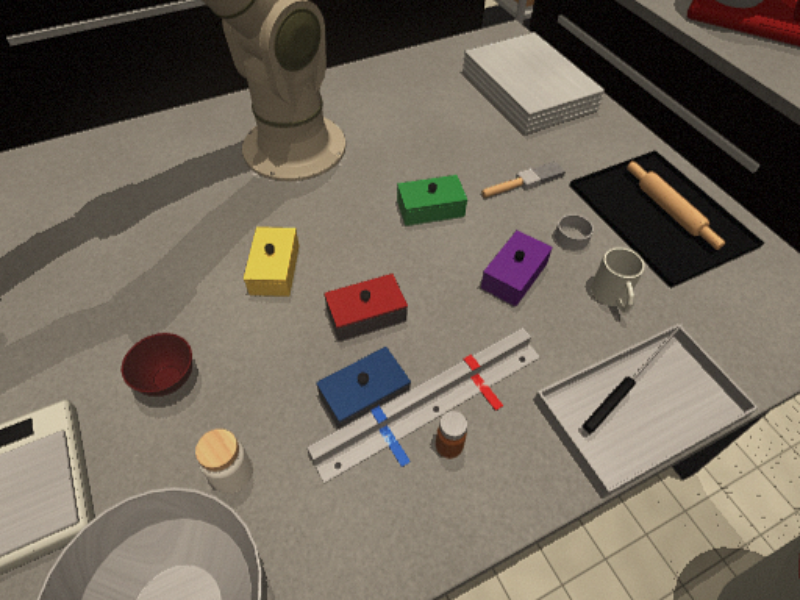

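```bash
cat >> h.py <<'E'
def colmask(im,name):
    hsv=cv2.cvtColor(im,cv2.COLOR_RGB2HSV);h,s,v=[hsv[...,i].astype(int) for i in range(3)]
    if name=='red': return ((h<8)|(h>172))&(s>150)&(v>70)
    return (h>100)&(h<125)&(s>120)&(v>40)
def comps(m,amin=20):
    n,l,st,c=cv2.connectedComponentsWithStats(m.astype(np.uint8))
    return [(l==i,st[i],c[i]) for i in range(1,n) if st[i][4]>=amin]
def rect(cal,m,z):
    cn=max(cv2.findContours(cv2.resize(m.astype(np.uint8)*255,None,fx=4,fy=4,interpolation=cv2.INTER_LINEAR)//128,0,1)[0],key=cv2.contourArea)[:,0]
    P=np.array([pix2w(cal,(p+.5)/4-.5,z)[:2] for p in cn],np.float32)
    (c,wh,a)=cv2.minAreaRect(P)
    if wh[0]<wh[1]: a+=90   # angle of long side
    a=(a+180)%180
    M=cv2.moments(P); return np.round([M['m10']/M['m00'],M['m01']/M['m00']],1),np.round(c,1),np.round(wh,1),round(a,2)
E
python3 - <<'E'
from h import *
for cam in('top','scene'):
    im=viewer.grab_frame(cam);cal=viewer.get_calibration(cam)
    for col in('red','blue'):
        for m,st,c in comps(colmask(im,col)):
            w=pix2w(cal,c,52)
            if 300<w[0]<900 and abs(w[1])<300:
                print(cam,col,st.tolist(),'z52',rect(cal,m,52),'z0',rect(cal,m,0)[:2],rect(cal,m,28)[0])
cal=viewer.get_calibration('top')
d=viewer.masks_of('top','rail')
for q in d[:2]:
    m=q['mask'];pts=[]
    for u in range(m.shape[1]):
        r=np.where(m[:,u])[0]
        if len(r)>3: pts.append((u,r.min()-.5,r.max()+.5))
    pts=np.array(pts);print(q['score'],q['bbox'],[np.round(pts[i],0).tolist() for i in range(0,len(pts),10)])
    print('ends z28',pix2w(cal,(pts[0][0],pts[0][1:].mean()),28).round(),pix2w(cal,(pts[-1][0],pts[-1][1:].mean()),28).round())
im=viewer.grab_frame('top')
save('crop.png',cv2.resize(im[115:225,190:330],(762,600),interpolation=cv2.INTER_CUBIC))
im=viewer.grab_frame('scene')
save('crop2.png',cv2.resize(im[200:315,190:350],(800,575),interpolation=cv2.INTER_CUBIC))
E
```

```text
top red [231, 127, 6, 12, 58] z52 (array([747.6,  66.2]), array([747.6,  67.6]), array([39.7, 19. ]), 0.99) z0 (array([761.2,  68.7]), array([761.2,  70.1])) [753.9  67.4]
top red [233, 145, 5, 8, 38] z52 (array([693.5,  62.1]), array([693.9,  61.7]), array([26. , 15.6]), 0.97) z0 (array([705.1,  64.4]), array([705.5,  64. ])) [698.9  63.1]
top red [247, 189, 42, 28, 918] z52 (array([516.4, -47. ]), array([516.3, -47. ]), array([131.3,  79.2]), 84.33) z0 (array([521.5, -48.7]), array([521.5, -48.6])) [518.8 -47.8]
top blue [284, 123, 6, 12, 56] z52 (array([ 763.7, -106.6]), array([ 763.4, -106.9]), array([41.2, 17.5]), 8.1) z0 (array([ 777.8, -110.4]), array([ 777.5, -110.7])) [ 770.2 -108.3]
top blue [270, 139, 41, 33, 911] z52 (array([ 665.3, -117.6]), array([ 676.6, -116.4]), array([104.9, 131.1]), 95.16) z0 (array([ 675.9, -121.7]), array([ 687.6, -120.6])) [ 670.2 -119.5]
scene red [208, 175, 53, 35, 1038] z52 (array([516.6, -48.4]), array([517.4, -48.1]), array([131.7,  81.6]), 84.55) z0 (array([480.5, -34.3]), array([481.3, -33.9])) [500.  -41.9]
scene red [297, 227, 10, 10, 5
[... 562 characters left out ...]
9, -120. ]), array([ 722.7, -120. ]), array([27. , 16.5]), 4.31) z0 (array([ 700.2, -110.4]), array([ 700. , -110.4])) [ 712.4 -115.6]
scene blue [243, 272, 19, 26, 156] z52 (array([ 779.9, -120.1]), array([ 777.6, -120.6]), array([67.3, 16.6]), 4.93) z0 (array([ 760.9, -110.6]), array([ 758.4, -111.1])) [ 771.1 -115.7]
0.96 [264.2, 143.5, 124.5, 26.4] [[199.0, 146.0, 152.0], [209.0, 140.0, 156.0], [219.0, 138.0, 154.0], [229.0, 138.0, 154.0], [239.0, 138.0, 154.0], [249.0, 136.0, 152.0], [259.0, 136.0, 150.0], [269.0, 134.0, 148.0], [279.0, 134.0, 146.0], [293.0, 134.0, 146.0], [303.0, 134.0, 146.0], [313.0, 132.0, 148.0], [323.0, 136.0, 146.0]]
ends z28 [696. 183.  28.] [ 725. -234.   28.]
```

View pics/crop.png

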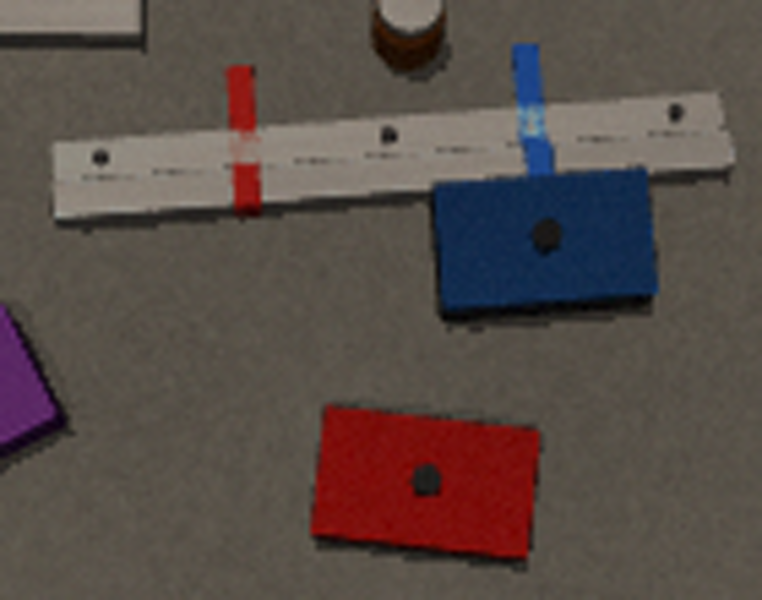

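View pics/crop2.png

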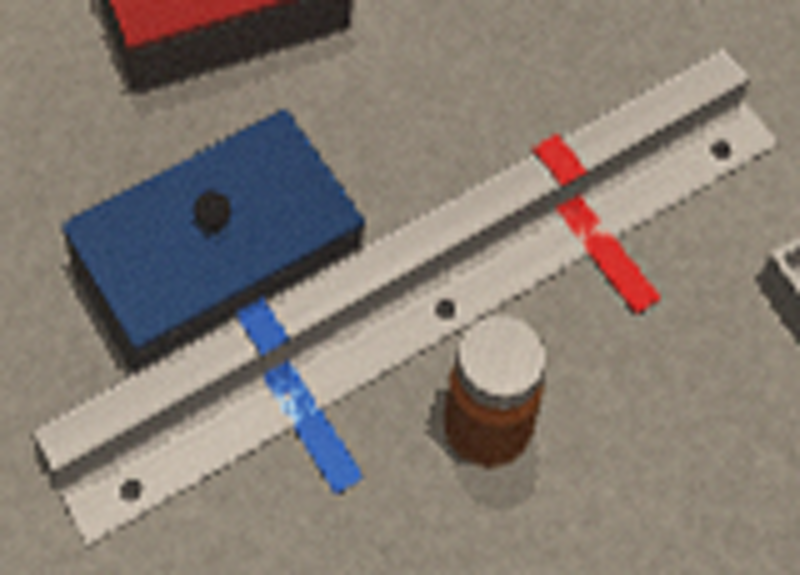

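```bash
cat >> h.py <<'E'
from scipy.spatial.transform import Rotation as Ro
Y=np.deg2rad(5.2);E=np.array([np.cos(Y),np.sin(Y),0]);N=np.array([-np.sin(Y),np.cos(Y),0])
def goto(e,n,z,ydir=None):
    s=sensors.observe();R=Ro.from_quat(s['tool_rot']);p=np.array(s['ee_pos']);M=R.as_matrix()
    T=e*E+n*N+[0,0,z]
    print('t',round(s['time_s'],2),'p',p.round(1),'e,n',round(p@E,1),round(p@N,1),'w',round(s['gripper_width'],1),'F',np.round(s['wrist_force'],1),'tool y',M[:,1].round(3),'z',M[:,2].round(3))
    rv=np.zeros(3)
    if ydir is not None:
        best=None
        for sg in(1,-1):
            y=sg*np.asarray(ydir);x=np.array([0,0,-1.]);G=np.stack([x,y,np.cross(x,y)],1)
            r=np.rad2deg(Ro.from_matrix(M.T@G).as_rotvec())
            if best is None or np.linalg.norm(r)<np.linalg.norm(best): best=r
            print('  rotvec option',r.round(1))
    print('  target',T.round(1),'shift',(M.T@(T-p)).round(1))
E
python3 - <<'E'
from h import *
goto(510,-190,120,E); goto(510,-190,10)
save('w0.png',viewer.grab_frame('wrist'))
E
```

```text
t 0.95 p [ 222.4 -690.   231.3] e,n 158.9 -707.4 w 85.4 F [-0.3  0.4 -0.8] tool y [ 0.307 -0.952 -0.   ] z [-0.952 -0.307  0.   ]
  rotvec option [-77.3   0.    0. ]
  rotvec option [102.7   0.   -0. ]
  target [ 525.1 -143.   120. ] shift [ 111.3 -427.8 -456. ]
t 0.95 p [ 222.4 -690.   231.3] e,n 158.9 -707.4 w 85.4 F [-0.3  0.4 -0.8] tool y [ 0.307 -0.952 -0.   ] z [-0.952 -0.307  0.   ]
  target [ 525.1 -143.    10. ] shift [ 221.3 -427.8 -456. ]
```

Call:
servo_tool --motion '[7,-28,-30,-7,0,0,14,-56,-60,-14,0,0,21,-84,-90,-21,0,0,28,-112,-120,-28,0,0,35,-140,-150,-35,0,0]' --fingers 0.65

```text
time_s: 1.42
ee_pos: [322.8, -509.1, 196.3]
tool_rot: [0.632, 0.316, -0.632, 0.317]
wrist_force: [0.7, -0.1, -0.5]
gripper_width: 30.1
```

```bash
python3 - <<'E'
from h import *
goto(510,-190,120,E)
E
```

```text
t 1.42 p [ 322.8 -509.1  196.3] e,n 275.3 -536.3 w 30.1 F [ 0.7 -0.1 -0.5] tool y [ 0.801 -0.599  0.001] z [-0.599 -0.801  0.   ]
  rotvec option [-42.   0.  -0.]
  rotvec option [138.  -0.  -0.]
  target [ 525.1 -143.   120. ] shift [  76.2  -57.4 -414.4]
```

Call:
servo_tool --motion '[8,-5,-41,-7,0,0,16,-10,-82,-14,0,0,24,-15,-123,-21,0,0,32,-20,-164,-28,0,0,40,-25,-205,-35,0,0]'

```text
time_s: 1.83
ee_pos: [425.8, -332.5, 156.7]
tool_rot: [0.508, 0.492, -0.508, 0.492]
wrist_force: [0.6, 0.9, -0.4]
gripper_width: 30.1
```

```bash
python3 - <<'E'
from h import *
goto(510,-190,120,E)
E
```

```text
t 1.83 p [ 425.8 -332.5  156.7] e,n 393.9 -369.7 w 30.1 F [ 0.6  0.9 -0.4] tool y [ 0.999 -0.032  0.001] z [-0.032 -0.999  0.001]
  rotvec option [-7.  0. -0.]
  rotvec option [ 1.73e+02 -1.00e-01 -0.00e+00]
  target [ 525.1 -143.   120. ] shift [  36.7   93.3 -192.6]
```

Call:
servo_tool --motion '[7,18,-36,-7,0,0,14,36,-72,-7,0,0,22,54,-108,-7,0,0,30,74,-146,-7,0,0,37,93,-182,-7,0,0]'

```text
time_s: 2.25
ee_pos: [524.7, -155.4, 119.7]
tool_rot: [0.478, 0.521, -0.478, 0.521]
wrist_force: [0.9, -1.0, 0.5]
gripper_width: 29.8
```

Call:
servo_tool --motion '[0,0,0,0,0,0,0,0,0,0,0,0]'

```text
time_s: 2.42
ee_pos: [525.4, -153.7, 119.7]
tool_rot: [0.477, 0.522, -0.476, 0.522]
wrist_force: [-0.1, 0.3, 0.0]
gripper_width: 29.7
```

```bash
python3 - <<'E'
from h import *
goto(510,-190,10,E)
cal=viewer.get_calibration('wrist');R=np.array(cal['R']);print(cal['fx'],(-R.T@np.array(cal['t'])).round(),R[2].round(2))
save('w1.png',viewer.grab_frame('wrist'))
E
```

```text
t 2.42 p [ 525.4 -153.7  119.7] e,n 509.3 -200.7 w 29.7 F [-0.1  0.3  0. ] tool y [0.996 0.091 0.   ] z [ 0.091 -0.996 -0.001]
  rotvec option [ 0.  -0.1 -0. ]
  rotvec option [-1.8e+02  0.0e+00 -1.0e-01]
  target [ 525.1 -143.    10. ] shift [109.7   0.6 -10.6]
297.3186396354542 [517. -70. 264.] [ 0.03 -0.33 -0.94]
```

View pics/w1.png

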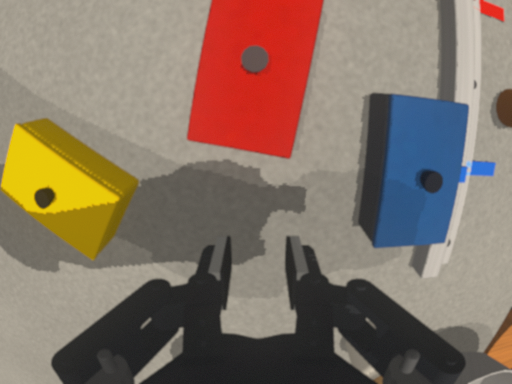

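Call:
servo_tool --motion '[35,0,0,0,0,0,70,0,0,0,0,0,100,0,0,0,0,0,110,0,0,0,0,0,110,0,0,0,0,0]'

```text
time_s: 2.88
ee_pos: [522.2, -158.0, 8.1]
tool_rot: [0.478, 0.521, -0.48, 0.519]
wrist_force: [-0.1, 0.7, 0.9]
gripper_width: 29.8
```

Call:
servo_tool --motion '[0,0,-9,0,0,0,0,0,-18,0,0,0,0,0,-26,0,0,0,0,0,-34,0,0,0,0,0,-42,0,0,0]'

```text
time_s: 3.3
ee_pos: [521.3, -114.7, 11.2]
tool_rot: [0.479, 0.52, -0.478, 0.521]
wrist_force: [1.2, -2.6, 0.1]
gripper_width: 30.0
```

Call:
servo_tool --motion '[0,0,-8,0,0,0,0,0,-16,0,0,0,0,0,-24,0,0,0,0,0,-32,0,0,0,0,0,-40,0,0,0]'

```text
time_s: 3.72
ee_pos: [516.6, -74.8, 9.9]
tool_rot: [0.478, 0.521, -0.479, 0.521]
wrist_force: [1.4, -4.3, 2.0]
gripper_width: 30.0
```

```bash
cat >> h.py <<'E'
def tins(cams=('top','scene')):
    for cam in cams:
        im=viewer.grab_frame(cam);cal=viewer.get_calibration(cam)
        for col in('red','blue'):
            c=[q for q in comps(colmask(im,col),200) if abs(pix2w(cal,q[2],52)[1])<300 and 300<pix2w(cal,q[2],52)[0]<850]
            if c:
                r=rect(cal,max(c,key=lambda q:q[1][4])[0],52);C=np.append(r[1],0)
                print(cam,col,'rectc e,n',(C@E).round(1),(C@N).round(1),'cent e,n',(np.append(r[0],0)@E).round(1),(np.append(r[0],0)@N).round(1),r[2],'yaw',round((r[3]+90)%180-180 if r[3]<0 else r[3]-90,2))
E
python3 - <<'E'
from h import *
goto(510,-75.7,10,E);tins()
E
```

```text
t 3.72 p [516.6 -74.8   9.9] e,n 507.7 -121.3 w 30.0 F [ 1.4 -4.3  2. ] tool y [ 0.996  0.085 -0.001] z [ 0.085 -0.996  0.   ]
  rotvec option [-0.3  0.   0. ]
  rotvec option [ 1.797e+02  1.000e-01 -0.000e+00]
  target [514.8 -29.2  10. ] shift [ -0.1   2.  -45.6]
top red rectc e,n 501.2 -28.4 cent e,n 500.9 -27.5 [ 79.1 101.5] yaw 4.84
top blue rectc e,n 663.4 -177.3 cent e,n 652.4 -177.5 [104.7 131.1] yaw 5.16
scene red rectc e,n 501.8 -34.6 cent e,n 504.0 -29.6 [ 81.7 116.6] yaw 4.54
scene blue rectc e,n 649.5 -177.8 cent e,n 649.5 -177.8 [ 78.2 129.3] yaw 5.11
```

Call:
servo_tool --motion '[0,0,-9,0,0,0,0,0,-18,0,0,0,0,0,-26,0,0,0,0,0,-33,0,0,0,0,0,-37,0,0,0]'

```text
time_s: 4.23
ee_pos: [513.6, -37.0, 9.8]
tool_rot: [0.478, 0.521, -0.478, 0.521]
wrist_force: [0.3, -3.3, -0.1]
gripper_width: 29.8
```

Call:
servo_tool --motion '[0,0,-2,0,0,0,0,0,-4,0,0,0,0,0,-4,0,0,0,0,0,15,0,0,0,0,0,40,0,0,0]'

```text
time_s: 4.65
ee_pos: [517.7, -75.9, 9.9]
tool_rot: [0.478, 0.522, -0.477, 0.522]
wrist_force: [-0.1, -0.9, -0.8]
gripper_width: 29.8
```

```bash
python3 - <<'E'
from h import *
goto(435,0,120,N);tins()
E
```

```text
t 4.65 p [517.7 -75.9   9.9] e,n 508.6 -122.5 w 29.8 F [-0.1 -0.9 -0.8] tool y [0.996 0.09  0.001] z [ 0.09  -0.996 -0.002]
  rotvec option [-90.1  -0.1  -0.1]
  rotvec option [89.9 -0.1  0.1]
  target [433.2  39.4 120. ] shift [-109.9  -73.7 -122.6]
top red rectc e,n 501.6 -2.3 cent e,n 501.3 -2.4 [ 79.4 131. ] yaw 5.26
top blue rectc e,n 663.3 -177.2 cent e,n 652.3 -177.5 [104.9 131. ] yaw 5.0
scene red rectc e,n 502.4 -3.4 cent e,n 501.9 -3.6 [ 81.3 132.1] yaw 5.22
scene blue rectc e,n 649.5 -177.9 cent e,n 649.5 -178.0 [ 78.2 129.6] yaw 5.22
```

Call:
servo_tool --motion '[0,0,-28,0,0,0,0,0,-42,0,0,0,0,0,-45,0,0,0,0,0,-48.5,0,0,0,0,0,-48.5,0,0,0]'

```text
time_s: 5.17
ee_pos: [513.2, -29.7, 9.9]
tool_rot: [0.478, 0.521, -0.478, 0.521]
wrist_force: [-0.5, -0.4, 0.5]
gripper_width: 30.0
```

Call:
servo_tool --motion '[0,0,0,0,0,0,0,0,15,0,0,0,-10,0,50,0,0,0,-45,0,65,0,0,0,-85,0,65,0,0,0]'

```text
time_s: 5.58
ee_pos: [516.9, -99.5, 94.0]
tool_rot: [0.478, 0.52, -0.481, 0.518]
wrist_force: [0.4, -0.3, 0.2]
gripper_width: 30.0
```

```bash
python3 - <<'E'
from h import *
tins();goto(435,0,120,N)
E
```

```text
top red rectc e,n 501.4 2.3 cent e,n 501.3 2.3 [ 79.2 131.1] yaw 5.14
top blue rectc e,n 664.2 -176.6 cent e,n 655.7 -173.9 [102.7 132. ] yaw 6.85
scene red rectc e,n 502.0 1.0 cent e,n 501.7 0.9 [ 81.9 131.3] yaw 5.35
scene blue rectc e,n 649.6 -178.0 cent e,n 649.4 -177.9 [ 78.2 129.6] yaw 5.22
t 5.68 p [520.6 -97.1  99.4] e,n 509.7 -143.9 w 29.8 F [ 0.6 -0.4  0.4] tool y [0.997 0.081 0.007] z [ 0.081 -0.997  0.002]
  rotvec option [-90.6   0.4  -0.2]
  rotvec option [89.4 -0.2 -0.4]
  target [433.2  39.4 120. ] shift [ -21.3  -76.  -143.1]
```

Call:
servo_tool --motion '[-10,-12,-14,7,0,0,-20,-25,-28,14,0,0,-25,-38,-43,21,0,0,-30,-50,-56,28,0,0,-30,-63,-70,35,0,0]' --fingers 0

```text
time_s: 6.1
ee_pos: [449.5, -30.5, 125.6]
tool_rot: [0.614, 0.35, -0.614, 0.351]
wrist_force: [1.2, 0.4, 0.0]
gripper_width: 85.2
```

```bash
python3 - <<'E'
from h import *
goto(435,2,120,N);print(sensors.observe()['joints'])
E
```

```text
t 6.1 p [449.5 -30.5 125.6] e,n 444.9 -71.1 w 85.2 F [1.2 0.4 0. ] tool y [ 0.861 -0.508  0.001] z [-0.508 -0.861 -0.001]
  rotvec option [-1.258e+02  1.000e-01 -1.000e-01]
  rotvec option [54.2 -0.1 -0. ]
  target [433.   41.4 120. ] shift [  5.5 -50.8 -53.5]
[ 0.01485918  0.45775999 -0.10008414  2.30721846  0.11982502  0.37980753
 -0.71952677]
```

Call:
servo_tool --motion '[1,-10,-11,7,0,0,2,-20,-22,14,0,0,3,-30,-33,21,0,0,4,-40,-43,28,0,0,5,-50,-53,35,0,0]'

```text
time_s: 6.52
ee_pos: [433.0, 40.9, 119.7]
tool_rot: [-0.691, -0.15, 0.691, -0.15]
wrist_force: [-0.1, 0.5, 0.4]
gripper_width: 85.4
```

Call:
servo_tool --motion '[0,0,0,7,0,0,0,0,0,14,0,0,0,0,0,19,0,0,0,0,0,19,0,0]'

```text
time_s: 6.85
ee_pos: [433.1, 40.5, 119.7]
tool_rot: [-0.706, -0.035, 0.706, -0.035]
wrist_force: [-0.2, 0.5, -0.3]
gripper_width: 85.6
```

```bash
python3 - <<'E'
from h import *
goto(435,2,4,N);print(np.round(sensors.observe()['joints'],2))
E
```

```text
t 6.85 p [433.1  40.5 119.7] e,n 435.0 1.0 w 85.6 F [-0.2  0.5 -0.3] tool y [ 0.098 -0.995  0.001] z [-0.995 -0.098  0.   ]
  rotvec option [-1.796e+02  1.000e-01  0.000e+00]
  rotvec option [ 0.4  0.  -0. ]
  target [433.   41.4   4. ] shift [ 1.157e+02 -1.000e+00 -1.000e-01]
[-0.35  0.46  0.17  2.36 -0.23  0.34 -1.45]
```

Call:
servo_tool --motion '[35,0,0,0.4,0,0,70,0,0,0.4,0,0,103,0,0,0.4,0,0,113,0,0,0.4,0,0,113,0,0,0.4,0,0]'

```text
time_s: 7.27
ee_pos: [434.4, 43.1, 22.4]
tool_rot: [-0.702, -0.039, 0.71, -0.033]
wrist_force: [-0.6, 0.1, -0.6]
gripper_width: 85.5
```

Call:
servo_tool --motion '[0,0,-5,0,0,0,0,0,-10,0,0,0,0,0,-16,0,0,0,0,0,-23,0,0,0,0,0,-31,0,0,0]'

```text
time_s: 7.68
ee_pos: [465.8, 46.8, 23.7]
tool_rot: [-0.702, -0.038, 0.71, -0.032]
wrist_force: [-2.2, -0.2, -1.0]
gripper_width: 85.6
```

Call:
servo_tool --motion '[0,0,-9,0,0,0,0,0,-18,0,0,0,0,0,-27,0,0,0,0,0,-36,0,0,0,0,0,-45,0,0,0]'

```text
time_s: 8.1
ee_pos: [510.6, 51.4, 22.9]
tool_rot: [-0.702, -0.038, 0.71, -0.032]
wrist_force: [-5.6, -0.8, 4.5]
gripper_width: 85.8
```

```bash
python3 - <<'E'
from h import *
goto(598.5,2,7,N);tins()
E
```

```text
t 8.1 p [510.6  51.4  22.9] e,n 513.2 4.9 w 85.8 F [-5.6 -0.8  4.5] tool y [ 0.099 -0.995 -0.009] z [-0.995 -0.099  0.011]
  rotvec option [-179.5   -0.8    1. ]
  rotvec option [0.5 0.6 0.5]
  target [595.9  56.2   7. ] shift [ 15.    3.8 -85.5]
top blue rectc e,n 663.1 -177.2 cent e,n 651.7 -177.4 [105.2 131.1] yaw 5.16
scene red rectc e,n 568.1 2.0 cent e,n 568.6 1.9 [ 82.8 131.3] yaw 5.77
scene blue rectc e,n 649.7 -177.8 cent e,n 649.5 -177.9 [ 78.2 129.4] yaw 5.22
```

Call:
servo_tool --motion '[0,0,6,0,0,0,0,0,6,0.5,0,0]'

```text
time_s: 8.37
ee_pos: [503.6, 50.5, 22.8]
tool_rot: [-0.703, -0.035, 0.71, -0.029]
wrist_force: [-0.4, -0.0, 0.2]
gripper_width: 85.3
```

```bash
python3 - <<'E'
from h import *
goto(598.5,2,10,N);tins(['scene'])
E
```

```text
t 8.37 p [503.6  50.5  22.8] e,n 506.1 4.6 w 85.3 F [-0.4 -0.   0.2] tool y [ 0.09  -0.996 -0.009] z [-0.996 -0.09   0.01 ]
  rotvec option [180.    0.8  -0.9]
  rotvec option [-0.   0.6  0.5]
  target [595.9  56.2  10. ] shift [ 11.9   2.7 -92.5]
scene red rectc e,n 568.8 2.7 cent e,n 568.7 2.0 [ 82.4 131.9] yaw 5.32
scene blue rectc e,n 649.6 -177.8 cent e,n 649.5 -177.8 [ 78.2 129.4] yaw 5.22
```

Call:
servo_tool --motion '[6,2,0,0,0.6,0.5,12,2,0,0,0.6,0.5,12,2,-8,0,0.6,0.5,12,2,-15,0,0.6,0.5,12,2,-22,0,0.6,0.5]'

```text
time_s: 8.83
ee_pos: [526.7, 50.7, 10.4]
tool_rot: [-0.706, -0.032, 0.707, -0.032]
wrist_force: [-1.7, -1.4, -1.5]
gripper_width: 85.7
```

Call:
servo_tool --motion '[0,0,-8,0,0,0,0,0,-16,0,0,0,0,0,-24,0,0,0,0,0,-32,0,0,0,0,0,-40,0,0,0]'

```text
time_s: 9.25
ee_pos: [567.1, 54.5, 10.6]
tool_rot: [0.707, 0.032, -0.706, 0.032]
wrist_force: [-2.3, -0.1, -1.0]
gripper_width: 85.0
```

Call:
servo_tool --motion '[0,0,-4,0,0,0,0,0,-8,0,0,0,0,0,-11,0,0,0,0,0,-11,0,0,0]'

```text
time_s: 9.58
ee_pos: [577.9, 55.4, 10.6]
tool_rot: [0.707, 0.032, -0.706, 0.032]
wrist_force: [-0.5, 1.2, -0.3]
gripper_width: 85.2
```

```bash
python3 - <<'E'
from h import *
goto(594,2,10,N);tins()
E
```

```text
t 9.58 p [577.9  55.4  10.6] e,n 580.6 2.8 w 85.2 F [-0.5  1.2 -0.3] tool y [ 0.09  -0.996 -0.   ] z [-0.996 -0.09  -0.002]
  rotvec option [1.8e+02 0.0e+00 1.0e-01]
  rotvec option [-0.  -0.1  0. ]
  target [591.4  55.8  10. ] shift [  0.6   0.8 -13.4]
top blue rectc e,n 663.3 -177.2 cent e,n 651.8 -177.4 [104.9 131.1] yaw 5.16
scene red rectc e,n 632.5 2.5 cent e,n 632.6 2.4 [ 81.7 131.7] yaw 4.85
scene blue rectc e,n 649.5 -178.0 cent e,n 649.6 -177.8 [ 78.2 129.7] yaw 5.22
```

Call:
servo_tool --motion '[0,0,-3,0,0,0,0,0,-6,0,0,0,0,0,-9,0,0,0,0,0,-12,0,0,0,0,0,-14,0,0,0]'

```text
time_s: 10.1
ee_pos: [590.6, 56.5, 10.7]
tool_rot: [-0.706, -0.032, 0.707, -0.032]
wrist_force: [-4.4, -0.1, 2.9]
gripper_width: 85.6
```

Call:
servo_tool --motion '[0,0,-1,0,0,0,0,0,-2,0,0,0,0,0,-3,0,0,0,0,0,-3,0,0,0]'

```text
time_s: 10.43
ee_pos: [593.8, 56.8, 10.6]
tool_rot: [0.706, 0.032, -0.706, 0.032]
wrist_force: [-4.3, -0.6, 3.0]
gripper_width: 85.8
```

```bash
python3 - <<'E'
from h import *
goto(598,2,10,N);tins(['scene'])
E
```

```text
t 10.43 p [593.8  56.8  10.6] e,n 596.5 2.8 w 85.8 F [-4.3 -0.6  3. ] tool y [ 0.09  -0.996 -0.   ] z [-0.996 -0.09  -0.   ]
  rotvec option [180.   0.   0.]
  rotvec option [-0. -0.  0.]
  target [595.4  56.2  10. ] shift [ 0.6  0.8 -1.5]
scene red rectc e,n 648.1 2.6 cent e,n 648.5 2.2 [ 80.8 131.6] yaw 5.08
scene blue rectc e,n 649.7 -178.0 cent e,n 649.4 -177.9 [ 78.5 129.7] yaw 5.22
```

Call:
servo_tool --motion '[0,0,-1,0,0,0,0,0,-1,0,0,0,0,0,-1,0,0,0]'

```text
time_s: 10.73
ee_pos: [595.0, 56.9, 10.6]
tool_rot: [0.707, 0.032, -0.706, 0.032]
wrist_force: [-4.5, -0.6, 3.7]
gripper_width: 85.3
```

Call:
servo_tool --motion '[0,0,-1,0,0,0,0,0,-1,0,0,0,0,0,-1,0,0,0]'

```text
time_s: 10.98
ee_pos: [595.6, 57.0, 10.6]
tool_rot: [-0.706, -0.032, 0.706, -0.032]
wrist_force: [-6.9, -0.1, 4.5]
gripper_width: 85.2
```

Call:
servo_tool --motion '[0,0,-1,0,0,0,0,0,-1,0,0,0,0,0,-1,0,0,0]'

```text
time_s: 11.23
ee_pos: [595.6, 57.0, 10.5]
tool_rot: [-0.706, -0.032, 0.707, -0.032]
wrist_force: [-8.7, -1.0, 6.1]
gripper_width: 85.5
```

```bash
python3 - <<'E'
from h import *
goto(598,2,10,N);tins(['scene'])
E
```

```text
t 11.23 p [595.6  57.   10.5] e,n 598.3 2.8 w 85.5 F [-8.7 -1.   6.1] tool y [ 0.09  -0.996 -0.001] z [-0.996 -0.09   0.002]
  rotvec option [ 1.8e+02  1.0e-01 -2.0e-01]
  rotvec option [-0.   0.1  0. ]
  target [595.4  56.2  10. ] shift [0.5 0.8 0.3]
scene red rectc e,n 649.8 2.7 cent e,n 650.3 2.6 [ 82.1 131.7] yaw 5.35
scene blue rectc e,n 649.6 -177.8 cent e,n 649.5 -177.8 [ 78.2 129.4] yaw 5.22
```

Call:
servo_tool --motion '[0,0,-1.5,0,0,0,0,0,-3,0,0,0,0,0,-3,0,0,0]'

```text
time_s: 11.53
ee_pos: [595.5, 57.0, 10.2]
tool_rot: [-0.704, -0.032, 0.709, -0.031]
wrist_force: [-17.2, -2.5, 11.3]
gripper_width: 85.4
```

Call:
servo_tool --motion '[0,0,3,0,0,0,0,0,8,0,0,0,0,0,30,0,0,0,0,0,70,0,0,0,0,0,85,0,0,0]'

```text
time_s: 11.95
ee_pos: [511.9, 49.1, 10.7]
tool_rot: [-0.706, -0.032, 0.707, -0.032]
wrist_force: [-1.4, -0.6, -0.6]
gripper_width: 85.8
```

Call:
servo_tool --motion '[-40,0,0,0,0,0,-80,0,0,0,0,0,-120,0,0,0,0,0,-150,0,0,0,0,0,-150,0,0,0,0,0]'

```text
time_s: 12.37
ee_pos: [519.0, 49.6, 165.8]
tool_rot: [0.71, 0.032, -0.703, 0.031]
wrist_force: [0.6, 0.2, -0.2]
gripper_width: 85.4
```

```bash
python3 - <<'E'
from h import *
goto(598,2,10,N);tins()
im=viewer.grab_frame('scene');cal=viewer.get_calibration('scene')
for col in('red','blue'):
  for m,st,c in comps(colmask(im,col)):
    p=pix2w(cal,c,28);q=pix2w(cal,c,0)
    if st[4]<200 and abs(p[1])<200: print(col,st[4],'n z28',(p@N).round(1),'z0',(q@N).round(1))
save('w2.png',viewer.grab_frame('wrist'));save('s2.png',cv2.resize(im[190:315,190:350],(768,600),interpolation=cv2.INTER_CUBIC))
E
```

```text
t 12.37 p [519.   49.6 165.8] e,n 521.4 2.4 w 85.4 F [ 0.6  0.2 -0.2] tool y [ 0.09  -0.996 -0.001] z [-0.996 -0.09  -0.011]
  rotvec option [1.8e+02 1.0e-01 1.0e+00]
  rotvec option [-0.  -0.6  0.1]
  target [595.4  56.2  10. ] shift [156.6   0.4 -74.9]
top red rectc e,n 674.1 -2.4 cent e,n 667.6 -12.8 [138.9  69.5] yaw -11.8
top blue rectc e,n 663.3 -177.2 cent e,n 651.8 -177.4 [104.9 131.1] yaw 5.16
scene red rectc e,n 650.4 2.3 cent e,n 650.6 2.3 [ 80.7 132.2] yaw 5.54
scene blue rectc e,n 649.6 -177.8 cent e,n 649.4 -177.9 [ 78.1 129.4] yaw 5.22
red 57 n z28 0.4 z0 12.7
red 143 n z28 -11.3 z0 0.6
blue 60 n z28 -179.6 z0 -173.4
blue 156 n z28 -185.2 z0 -179.2
```

View pics/w2.png

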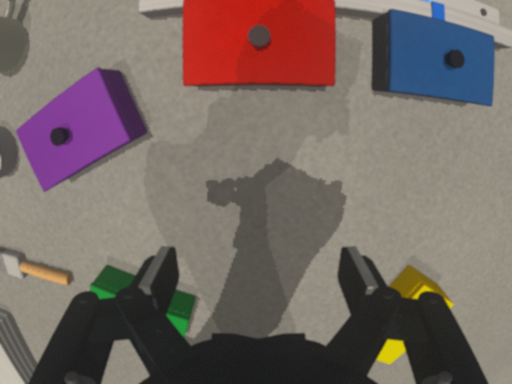

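View pics/s2.png

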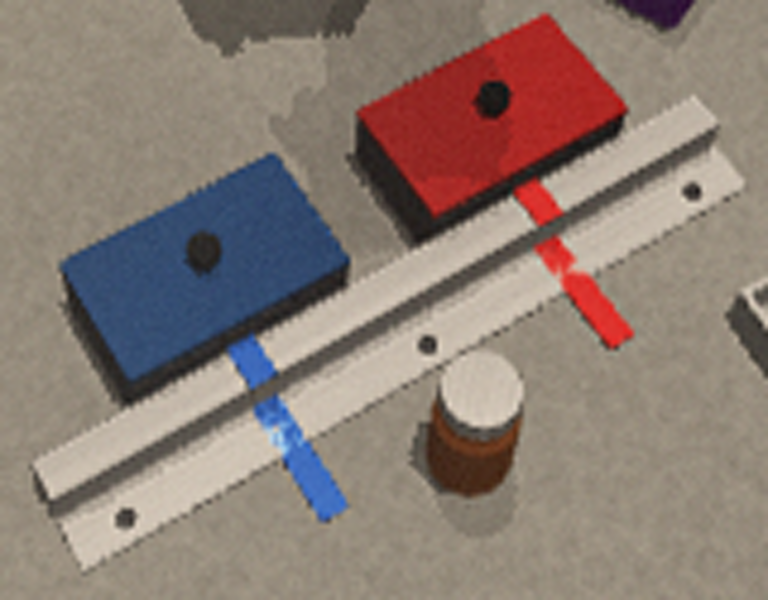

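Call:
servo_tool --motion '[-10,40,0,0,0,0,-20,80,0,0,0,0,-30,120,0,0,0,0,-40,160,0,0,0,0,-50,200,0,0,0,0]'

```text
time_s: 12.98
ee_pos: [533.0, -151.4, 209.5]
tool_rot: [-0.706, -0.032, 0.707, -0.032]
wrist_force: [1.0, 1.0, -0.2]
gripper_width: 85.1
```

Call:
servo_tool --motion '[0,40,0,0,0,0,0,80,0,0,0,0,0,120,0,0,0,0,0,120,0,0,0,0]'

```text
time_s: 13.32
ee_pos: [542.9, -278.5, 209.8]
tool_rot: [0.707, 0.027, -0.706, 0.031]
wrist_force: [0.1, -0.8, 1.5]
gripper_width: 85.2
```

```bash
python3 - <<'E'
from h import *
goto(598,2,10);tins()
for cam in('scene','top'):
  im=viewer.grab_frame(cam);cal=viewer.get_calibration(cam)
  for col in('red','blue'):
    m=max(comps(colmask(im,col),200),key=lambda q:q[1][4] if 300<pix2w(cal,q[2],52)[0]<850 and abs(pix2w(cal,q[2],52)[1])<300 else 0)[0]
    v,u=np.where(m);P=np.array([pix2w(cal,q,52) for q in zip(u,v)]);e,n=P@E,P@N;c=np.median(n)
    for f,nm in((np.max,'far'),(np.min,'near')):
        b=np.arange(c-54,c+54,6);y=[f(e[abs(n-k)<3]) for k in b]
        k=np.ones(len(b),bool) if nm=='near' else abs(b-c)>16
        pf=np.polyfit(b[k]-c,np.array(y)[k],1);print(cam,col,nm,'e',pf[1].round(1),'yaw rel deg',np.rad2deg(-pf[0]).round(2))
for q in('purple',): pass
save('t3.png',cv2.resize(viewer.grab_frame('top'),(800,600)))
E
```

```text
t 13.32 p [ 542.9 -278.5  209.8] e,n 515.4 -326.5 w 85.2 F [ 0.1 -0.8  1.5] tool y [ 0.081 -0.997  0.005] z [-0.997 -0.081 -0.   ]
  target [595.4  56.2  10. ] shift [ 198.1 -330.3  -79.3]
top red rectc e,n 660.7 3.5 cent e,n 652.2 3.4 [ 98.7 131.2] yaw 5.16
top blue rectc e,n 663.3 -177.2 cent e,n 651.8 -177.4 [104.9 131.1] yaw 5.16
scene red rectc e,n 650.8 2.7 cent e,n 650.8 2.4 [ 80.  131.8] yaw 5.49
scene blue rectc e,n 649.6 -177.8 cent e,n 649.5 -178.0 [ 78.  129.4] yaw 5.22
scene red far e 689.0 yaw rel deg 0.05
scene red near e 612.7 yaw rel deg 0.08
scene blue far e 687.0 yaw rel deg -0.34
scene blue near e 612.1 yaw rel deg -0.19
top red far e 687.8 yaw rel deg -0.17
top red near e 614.1 yaw rel deg -0.44
top blue far e 686.5 yaw rel deg 0.04
top blue near e 613.5 yaw rel deg -0.2
```

View pics/t3.png

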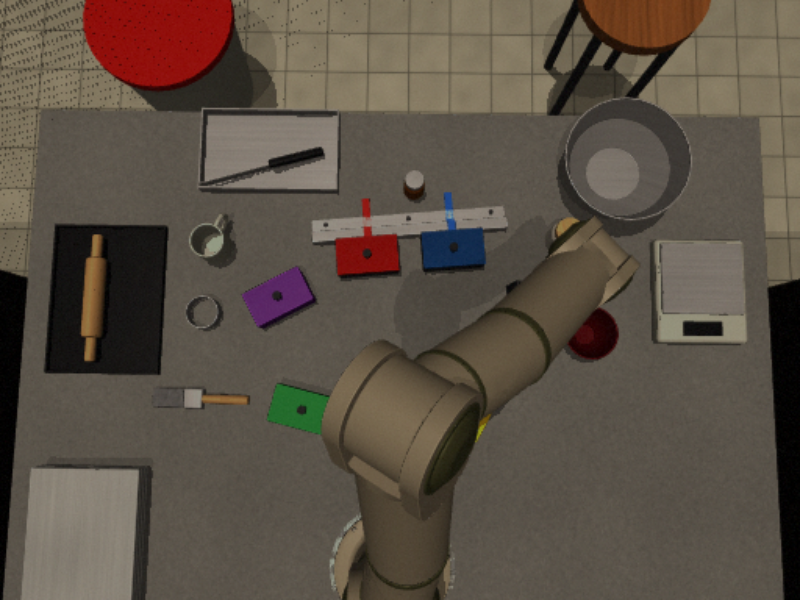

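```bash
python3 -c "
from h import *
print(manip.finish_job())"
```

```text
the job is handed in; nothing more can be done
None
```

The red-lidded tin now stands flush against the rail on its red mark, and the job is handed in at about 13.5 s of the 48 s. I pushed its short end with part-closed fingers to square it and bring it level with the mark. I then pushed its long side with open fingers until it met the rail, at about 20 N.

**Last checks, which agreed in the main:**
- **Flush:** the edge fits put the red tin's long sides within about 2 mm of the blue tin's line. Its yaw is within about 0.5° of the rail, which is about as fine as the fits resolve.
- **Centred:** the two tins are 180.2 to 180.9 mm apart centre to centre, where 180 is ideal.
- **Blue tin:** it did not shift in the camera measurements.
- **Other things:** the pictures show nothing else displaced. In the last one the arm hid most of the yellow tin and the jar, so those two were not checked at the end.
- **Hand:** it stopped clear, 210 mm above the bench.

**What disagreed:**
- **Offset from the mark:** measured straight from the stripes, the red tin sits about 2 to 4 mm to one side of the red mark. The blue tin shows 1 to 3 mm the same way against its own mark. I took this as camera bias and placed the red tin by the blue one, so it depends on the blue tin being centred on its mark.
- **Height of the second push:** at first the arm could only lower to about 22 mm near the base, so that push began high on the tin's side. I lowered to about 10 mm part-way through.

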